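# Slide the top sign plaque off the stack into the lettering jig

## Task

Slide the top blank sign plaque sideways off its stack, along the jig and onto the bed beside it, without lifting it and without shifting the two plaques below. Keep pushing it in between the rails, past the sprung jaw, until it is firmly home against the end stop; press it there for a moment, gently, never ramming it, then let go and back away. Leave the pen cup, stapler and stamp where they are.

Things in the scene. Friction and masses are not known exactly. Their poses are not given: they have to be found in the camera images.
- jig: Lettering jig fixed on the table: plywood board 150 (x) by 310 mm (y), 8 mm thick; origin at the centre of its underside. The stack stands on the board at the -y end; the +y half (y -5 to 155 mm) is a raised bed, face 30.5 mm above the table, 1.5 mm lower than the top plaque's underside. Plaques slide in jig +y, about 155 mm in all. The jig's place varies; it is turned up to 0.5 rad either way.
- plaque_top: Top one of three equal stacked plain white plastic plaques, 100 (x) by 120 (y) by 12 mm, 0.12 to 0.24 kg, too wide to pinch; origin at the centre of its underside. Starts near jig x = 0, y = -75 mm, underside 32 mm above the table, up to 4 mm off and 0.05 rad askew. Slides on the next plaque with about 1 N. Pushed at its rear edge too low, the fingers catch the plaque below.
- plaque_mid: The plaque beneath it, same size, underside 20 mm and upper face 32 mm above the table; it must stay, simply lying there.
- plaque_low: Bottom plaque of the stack, same size, lying on the jig's board, underside 8 mm above the table; it must stay.
- jaw (a joint): Sprung steel jaw in the jig's +x rail, m: 0 at rest, grows as the plaque pushes it outwards; about 0.0015 to 0.003 with the plaque in, which it bears against the other rail with some 7 N. Its slope meets the plaque's leading corner about 25 mm before home; from there the push needed rises to a steady 5 to 12 N, then the plaque comes up hard on the stop. Left there, the jaw holds it by friction.
- home (a point): Point on the bed's face (30.5 mm above the table, jig x = 0, y = 80 mm) where the plaque's origin lies when it is home, its leading edge on the stop.
- pen_cup: Clear plastic cup of pens, 72 mm across, 95 mm high with pens to 150 mm; a bystander. Origin at the centre of its foot.
- stapler: Black stapler, 36 by 125 by 48 mm, its length along its y; a bystander. Origin at the centre of its foot.
- stamp: Wooden hand stamp, 42 mm across, 74 mm high, upright; a bystander. Origin at the centre of its foot.
- mouth (a point): Middle of the channel's mouth on the bed's face, jig x = 0, y = 0. Aluminium rails 8 mm high form a channel 103 mm wide from jig y = 25 mm to the end stop; between y = -1 and 25 mm they flare open to about 120 mm.
- end_stop: Aluminium bar, 126 (x) by 12 (y) by 12 mm high, fixed across the far end of the bed. Origin at the foot of the middle of the face that the plaque meets: jig x = 0, y = 140 mm, 30.5 mm above the table; axes as the jig's. A press of some 5 to 12 N beyond the jaw's drag (about 18 N of push in all) seats the plaque; the bar must not be rammed.
Mind the look-alikes: they are no part of the job. What is shaped like the plaque_top but turquoise is not meant.

How it is judged (in metres and radians):
On the way, in this order (a step that is already met when the one before it is completed fails the run):
1. the top plaque has been slid off the stack and lies on the bed, its middle at least 50 mm past the jig's middle (y of plaque_top in the frame of jig above 0.05 m and angle between plaque_top's own z axis and vertical below 0.06 rad), for 0.05 s.
2. the plaque is pressed home: within 1.5 mm of the end stop and bearing on it with at least 3 N (y of plaque_top in the frame of jig above 0.0785 m and contact force between plaque_top and end_stop above 3 N), for 0.2 s.
At the end, for the whole second after the job is handed in: The top plaque lies flat on the jig's bed between the rails, square to the jig within 0.03 rad, its leading edge within 1.8 mm of the end stop, at rest and let go; the other two plaques lie within 5 mm of where they were (y of plaque_top in the frame of jig above 0.0782 m and angle between the y axis of plaque_top and the y axis of jig, either way round below 0.03 rad and z of plaque_top in the frame of jig below 0.0325 m and angle between plaque_top's own z axis and vertical below 0.03 rad and linear speed of plaque_top below 0.01 m/s and distance of each of plaque_mid, plaque_low from where it was at the start of the episode below 0.005 m); the robot touches nothing.
It fails at once if the fingers bear on the top plaque with more than 40 N, or the plaque is rammed against the end stop with more than 20 N (contact force between the fingers and plaque_top above 40 N or contact force between plaque_top and end_stop above 20 N).
It fails at once if the top plaque is lifted by more than 8 mm or tipped by more than 0.2 rad (z of plaque_top in the frame of jig above 0.04 m or angle between plaque_top's own z axis and vertical above 0.2 rad).
It fails at once if one of the lower plaques is shifted by more than 5 mm (distance of any of plaque_mid, plaque_low from where it was at the start of the episode above 0.005 m).
It fails at once if a bystander (pen cup, stapler or stamp) is moved by more than 15 mm (distance of any of pen_cup, stapler, stamp from where it was at the start of the episode above 0.015 m).
It also fails if it takes over 64 s, if anything falls off the work surface, if the arm or the gripper's body presses on something with over 40 N, if the wrist force passes 120 N, or if a joint passes its speed limit or range.

## Robot

A 6-joint arm with a two-finger parallel gripper is mounted at the origin on the work surface. World frame = base frame: x ahead of the robot, y to its left, z up, the work surface at z = 0. Lengths are in m, angles in degrees, forces in N, time in s.
With the tool pointing down it reaches from about 0.325 to 0.775 m from the base axis. Payload 5.5 kg.
Tool frame: the origin (TCP) lies at the centre of the arm's flange, where the gripper is bolted on; the fingertips stand 182 mm ahead of it and the grasp point (between the pads) lies 163 mm ahead of it; z points along the fingers, y is the line along which they close (so a half turn about z gives the same grasp; the last joint's range is limited). The gripper opens to 88 mm and grips with 3 to 60 N. Pads are 20 mm wide; open, the fingers measure 115 mm over their backs; the gripper's body (75 mm by 178 mm) begins 61 mm behind the grasp point.
Start: joints at [-3.249, 5.22, 70.514, -0, 104.267, -3.249], TCP at [0.6, -0, 0.405] pointing down, gripper open.
Joint ranges: [-164.24, 164.24], [-49.07, 125.15], [9.68, 141.18], [-86.29, 266.29], [3.28, 154.24], [-151.56, 151.56]. Speed limits (degrees/s): [147.25, 147.25, 172.46, 180, 180, 180].

## Interface

Orientations are given as [roll, pitch, yaw] about the fixed x, y, z axes, in that order (R = Rz(yaw) Ry(pitch) Rx(roll)).
In Python, from station import r gives the robot as it stands. The module is installed in compiled form; this text tells all that it offers. Calls block until the motion is done:
- r.reach(position, orientation): joint-space move of the TCP to a pose.
- r.servo_line(position, rotation=None, speed=0.15): straight line of the TCP; rotation=None keeps the orientation; speed is the mean speed in m/s.
- r.move_joints(angles): joint-space move.
- r.let_go() and r.grab(squeeze=None): open the fingers fully, or close them until they stop; squeeze is the grip in N (None keeps the last).
- r.wait(seconds).
- r.inverse_kinematics(position, orientation): joint angles nearest the present ones, or None.
- r.sense(): the state.
- r.snapshot(name): name is "scene" or "side" or "wrist"; returns a dict with "frame" (384x512x3 uint8, red, green, blue), "fx", "fy", "cx", "cy" (pixels), "R" (3x3) and "t" (3): a world point X has camera coordinates R X + t. Camera axes: x right, y down, z forward; pixel columns grow to the right and rows downward; lengths in m; the calibration is good to about 2 mm. The wrist camera is an equidistant fisheye: a pixel r from the principal point sees the ray r / f radians off the axis. A picture is of the moment at which its call begins. There is no depth.
A pose or a line that the arm cannot do raises r.IKError and nothing moves.
- r.hand_in(): hands the job in; it is judged then, once.
The state is a dict: "clock": time; "joints": joint angles; "joint_vel": joint speeds; "joint_torque": joint torques, N m; "tcp_pos": TCP position; "orientation": TCP orientation; "contact_force": force on the tool from outside, world axes, zero at the start; "torque": the same for the moment, N m; "opening": finger opening in m; "gripper_force": force on a finger pad.
Only numpy, scipy, OpenCV 4.12 (cv2) and the standard library are available. Lean on these libraries where they do the work, as an engineer would, in place of code of your own. Each camera call takes 0.05 s, during which the arm holds its last target. There are 200 camera calls.

## Working session

There is one attempt and no reset: what is moved stays moved. The work goes in short steps, each a Python script; the robot and the scene stay as the last script left them, time stands still between calls to the robot, and variables do not carry over. Pictures are saved under pics/ and viewed, at most 11 in all, crops included, and the job is handed in when it is done.

```bash
mkdir -p pics; python3 - <<'E'
from station import r
import cv2,pickle,numpy as np
S={}
for n in("scene","side","wrist"):
    s=r.snapshot(n);S[n]=s;cv2.imwrite(f"pics/{n}0.png",s["frame"][:,:,::-1])
    print(n,s["fx"],s["cx"],s["cy"],(-np.array(s["R"]).T@s["t"]).round(3))
pickle.dump(S,open("s0.pkl","wb"))
a=np.hstack([S["scene"]["frame"],S["side"]["frame"]])[:,:,::-1]
print(r.sense())
E
```

```text
scene 489.79734434502245 265.305445135745 197.3644706343886 [1.284 0.625 1.048]
side 377.41255816740727 256.2887680317708 198.87709749478054 [0.165 0.637 0.635]
wrist 297.3186396354542 258.39672000144 187.31952181308267 [0.6   0.085 0.384]
{'clock': 0.15, 'joints': array([-3.25021338e+00,  5.25395502e+00,  7.05653031e+01, -1.08047365e-03,
        1.04268780e+02, -3.24834111e+00]), 'joint_vel': array([-0.12012076, -0.13642153, -0.16882254,  0.05265909, -0.0361626 ,
       -0.03010918]), 'joint_torque': array([ 1.35033202e-03, -4.47044814e+01, -4.06907630e+01,  6.99103042e-02,
        2.74600578e-02, -1.16549641e-04]), 'tcp_pos': array([ 6.00045798e-01, -2.35964111e-05,  4.03765701e-01]), 'orientation': array([-1.79912044e+02, -3.94272771e-03,  8.99978592e+01]), 'contact_force': array([-0.48026771, -0.2422967 , -0.37528587]), 'torque': array([-0.038016  , -0.02329662, -0.00599213]), 'gripper_force': 0.0, 'opening': 0.08755440074910921}
```

View pics/scene0.png

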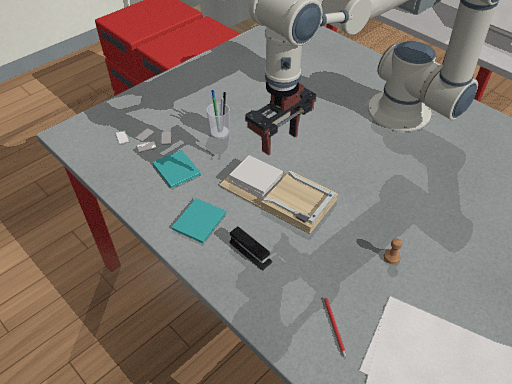

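View pics/wrist0.png

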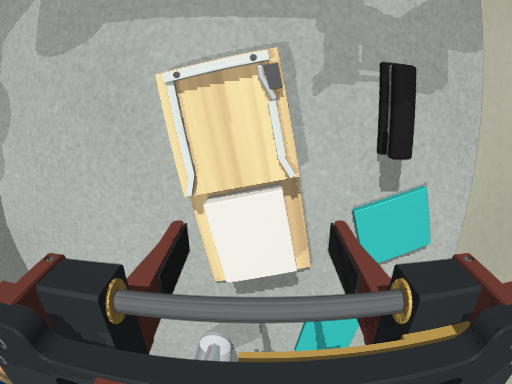

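View pics/side0.png

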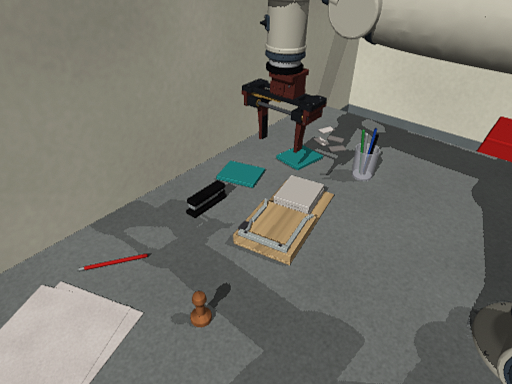

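Wrist view: the white plaque has corners near (205,202), (281,187), (297,270) and (220,283). The bed has corners near (157,75), (278,48), (299,177) and (189,196). The jaw is at (270,80) and the stop runs from (162,75) to (270,55). The pen cup is at (215,345), behind the stack. The turquoise plaques and the stapler lie to the right.

```bash
cat > h.py <<'E'
import cv2,numpy as np
def rays(s,px):
    px=np.atleast_2d(np.float64(px)); d=(px-[s["cx"],s["cy"]])/[s["fx"],s["fy"]]
    th=np.linalg.norm(d,axis=1,keepdims=True)
    c=np.hstack([np.sin(th)*d/np.maximum(th,1e-9),np.cos(th)])
    return c@np.array(s["R"])
def rays_p(s,px):
    px=np.atleast_2d(np.float64(px)); d=(px-[s["cx"],s["cy"]])/[s["fx"],s["fy"]]
    return np.hstack([d,np.ones((len(d),1))])@np.array(s["R"])
def plane(s,px,z,f=rays):
    o=-np.array(s["R"]).T@np.array(s["t"]); d=f(s,px)
    return (o+d*((z-o[2])/d[:,2:]))[:,:2]
def proj(s,X):
    c=np.atleast_2d(X)@np.array(s["R"]).T+s["t"]; n=np.linalg.norm(c[:,:2],axis=1,keepdims=True)
    return c[:,:2]/n*np.arctan2(n,c[:,2:])*[s["fx"],s["fy"]]+[s["cx"],s["cy"]]
def plaque(s,near,z=.044):
    h=cv2.cvtColor(s["frame"],cv2.COLOR_RGB2HSV); m=((h[...,1]<30)&(h[...,2]>200)).astype(np.uint8)
    m=cv2.morphologyEx(m,cv2.MORPH_OPEN,np.ones((5,5),np.uint8))
    n,l,st,ce=cv2.connectedComponentsWithStats(m)
    i=1+np.argmin(np.linalg.norm(ce[1:]-near,axis=1))
    c=max(cv2.findContours((l==i).astype(np.uint8),cv2.RETR_EXTERNAL,cv2.CHAIN_APPROX_NONE)[0],key=len)[:,0]
    w=plane(s,c,z); rc=cv2.minAreaRect((w*1000).astype(np.float32))
    return rc,st[i],c
E
python3 - <<'E'
import pickle; from h import *
S=pickle.load(open("s0.pkl","rb"));s=S["wrist"]
rc,st,c=plaque(s,(250,235)); print(rc,st)
b=plane(s,[(157,75),(278,48),(299,177),(189,196)],.0305); print(b.round(4),np.linalg.norm(np.roll(b,-1,0)-b,axis=1))
print("plq",plane(s,[(205,202),(281,187),(297,270),(220,283)],.044).round(4))
im=s["frame"][:,:,::-1].copy(); cv2.imwrite("pics/crop0.png",cv2.resize(im[30:300,140:325],None,fx=3,fy=3,interpolation=cv2.INTER_CUBIC)[:, :][:, :555][:800].copy()[:600+210] if 0 else cv2.resize(im[35:295,140:320],None,fx=2.3,fy=2.3,interpolation=cv2.INTER_CUBIC))
for n,p in(("scene",[(218,135),(250,247),(393,260)]),("side",[(362,178),(206,200),(202,324)])): print(n,plane(S[n],p,0,rays_p).round(3))
E
```

```text
((590.9845581054688, -92.27176666259766), (98.98802947998047, 124.81465148925781), 11.479585647583008) [ 205  188   91   94 6467]
[[ 0.4769  0.1143]
 [ 0.6225  0.1419]
 [ 0.6502 -0.0148]
 [ 0.5105 -0.0401]] [0.14813124 0.15914719 0.14203787 0.15805495]
plq [[ 0.5337 -0.0431]
 [ 0.627  -0.0236]
 [ 0.6526 -0.1426]
 [ 0.5459 -0.1651]]
scene [[ 0.53  -0.336]
 [ 0.765  0.061]
 [ 0.529  0.35 ]]
side [[ 0.509 -0.328]
 [ 0.794  0.06 ]
 [ 0.515  0.351]]
```

View pics/crop0.png

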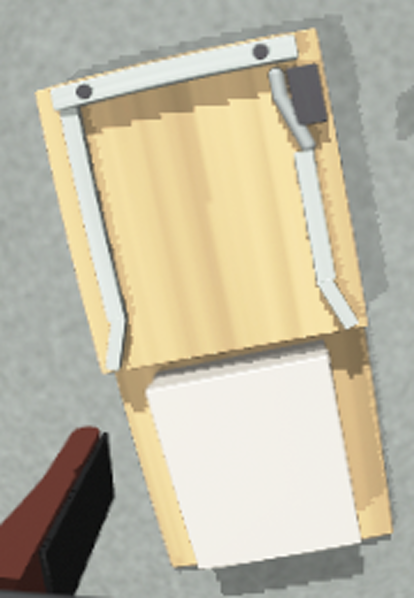

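```bash
python3 - <<'E'
from station import r
import pickle; from h import *
r.grab(); r.reach([.592,-.13,.40],[180,0,100.6]); r.wait(.3)
s=r.snapshot("wrist"); pickle.dump(s,open("s1.pkl","wb"))
q=r.sense(); print(q["clock"],q["tcp_pos"],q["orientation"],q["opening"],q["contact_force"])
rc,st,c=plaque(s,proj(s,[.591,-.092,.044])[0]); print(rc,st)
cv2.imwrite("pics/w1.png",cv2.resize(s["frame"][:,:,::-1],(800,600),interpolation=cv2.INTER_CUBIC))
E
```

```text
2.425 [ 0.59216223 -0.1289752   0.40014474] [ 1.79986033e+02 -2.32329803e-04  1.00682922e+02] 0.0006713269301446427 [-0.03584442  0.60911616  0.53844227]
((591.3847045898438, -94.7947998046875), (99.14183807373047, 119.27640533447266), 11.581599235534668) [ 219   88   88  103 8718]
```

View pics/w1.png

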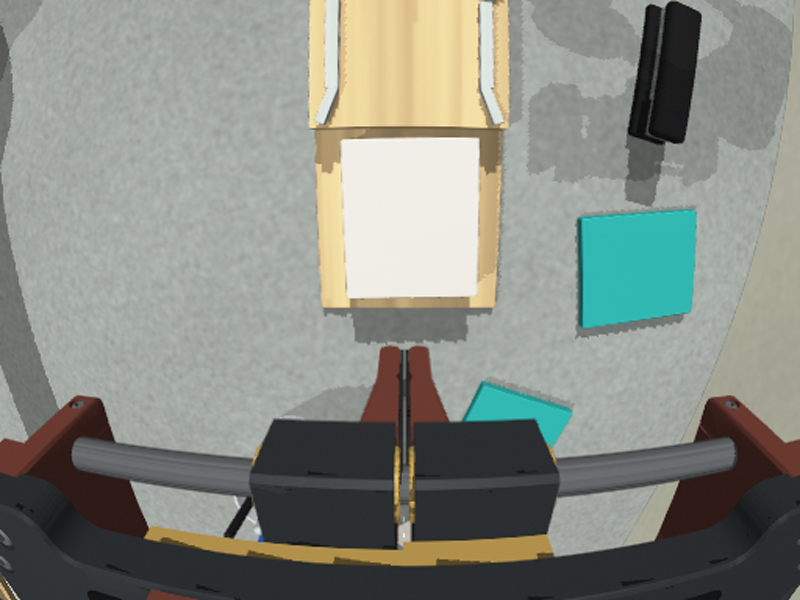

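Overhead view: the plaque is centred near (411,217). The bed's near edge runs (310,128)–(508,128), the board's near corners are (323,307) and (495,307), and the rail flares end at (320,122) and (497,122). The view lines up well with the jig.

```bash
python3 - <<'E'
import pickle; from h import *
s=pickle.load(open("s1.pkl","rb"));s0=pickle.load(open("s0.pkl","rb"))["wrist"]
a=plane(s,np.array([(310,128),(508,128),(308,10),(508,10)])*.64,.0305)
b=plane(s,np.array([(323,307),(495,307)])*.64,.008)
k=180/np.pi
ang=lambda v:np.arctan2(v[1],v[0])*k
print("widths",np.linalg.norm(a[1]-a[0]),np.linalg.norm(b[1]-b[0]))
print("yaws",ang(a[1]-a[0]),ang(b[1]-b[0]),ang(a[2]-a[0])-90,ang(a[3]-a[1])-90,"axis",ang((a[0]+a[1]-b[0]-b[1]))-90)
print("len 150?",np.linalg.norm((a[0]+a[1]-b[0]-b[1])/2))
A=(a[0]+a[1])/2;B=(b[0]+b[1])/2
c0=plane(s0,140+0*np.zeros((1,2))+0,.03) if 0 else None
f=lambda x,y:(140+x/2.3,35+y/2.3)
e=plane(s0,[f(38,92),f(316,30)],.0305);E=e.mean(0)
print("far",e,np.linalg.norm(e[1]-e[0]),"len 160?",np.linalg.norm(E-A),"axis",ang(E-A)-90,ang(E-B)-90)
for nm,P,y in(("A",A,-.005),("B",B,-.155),("E",E,.155)):
  t=10.6/k;u=np.array([-np.sin(t),np.cos(t)]);print(nm,P,"origin",P-u*y)
print([ (plane(s,np.array([p])*.64,.0385)).round(4) for p in((320,122),(497,122))])
E
```

```text
widths 0.14858527722999487 0.14823317253583632
yaws 10.87577052013771 10.686443565467828 11.804826142279069 10.5532475703248 axis 10.944362763508394
len 150? 0.14990921398257273
far [[0.47629781 0.11437393]
 [0.62175488 0.14182601]] 0.14802492417113347 len 160? 0.15806055519450757 axis 10.438231721069158 10.684599062714994
A [ 0.57766303 -0.02734481] origin [ 0.57674327 -0.02243013]
B [ 0.60612415 -0.17452747] origin [ 0.57761169 -0.02217249]
E [0.54902635 0.12809997] origin [ 0.5775388  -0.02425501]
[array([[ 0.513, -0.036]]), array([[ 0.64  , -0.0116]])]
```

```bash
cat >> h.py <<'E'
Y=10.7;t_=np.radians(Y);U=np.array([-np.sin(t_),np.cos(t_)]);X_=np.array([np.cos(t_),np.sin(t_)]);O=np.array([.5773,-.0229])
def P(y,z,x=0.): return list(O+X_*x+U*y)+[z]
def rd(r):
    q=r.sense();F=q["contact_force"];d=q["tcp_pos"][:2]-O
    return dict(t=round(q["clock"],2),y=round(d@U*1e3,2),x=round(d@X_*1e3,2),z=round(q["tcp_pos"][2]*1e3,2),Fy=round(F[:2]@U,2),Fx=round(F[:2]@X_,2),Fz=round(F[2],2))
E
python3 - <<'E'
from station import r
from h import *
r.reach(P(-.165,.30),[180,0,90+Y]); r.servo_line(P(-.165,.2195),speed=.08); r.wait(.3); print(rd(r))
z=.2195+(.2195-rd(r)["z"]/1e3)
r.servo_line(P(-.150,z),speed=.05); print(rd(r))
for y in np.arange(-.148,-.125,.002):
    r.servo_line(P(y,z),speed=.03); print(rd(r))
s=r.snapshot("wrist");cv2.imwrite("pics/w2.png",s["frame"][:,:,::-1])
E
```

```text
{'t': 4.42, 'y': np.float64(-165.04), 'x': np.float64(0.06), 'z': np.float64(219.88), 'Fy': np.float64(0.28), 'Fx': np.float64(-0.56), 'Fz': np.float64(0.89)}
{'t': 4.87, 'y': np.float64(-149.54), 'x': np.float64(0.07), 'z': np.float64(219.14), 'Fy': np.float64(0.75), 'Fx': np.float64(1.31), 'Fz': np.float64(0.34)}
{'t': 5.12, 'y': np.float64(-147.99), 'x': np.float64(-0.0), 'z': np.float64(219.13), 'Fy': np.float64(-0.61), 'Fx': np.float64(0.49), 'Fz': np.float64(-0.23)}
{'t': 5.37, 'y': np.float64(-145.97), 'x': np.float64(-0.01), 'z': np.float64(219.11), 'Fy': np.float64(0.35), 'Fx': np.float64(-1.13), 'Fz': np.float64(-0.47)}
{'t': 5.62, 'y': np.float64(-143.91), 'x': np.float64(0.01), 'z': np.float64(219.13), 'Fy': np.float64(0.88), 'Fx': np.float64(0.24), 'Fz': np.float64(0.66)}
{'t': 5.87, 'y': np.float64(-141.89), 'x': np.float64(0.01), 'z': np.float64(219.13), 'Fy': np.float64(-0.32), 'Fx': np.float64(0.38), 'Fz': np.float64(-0.02)}
{'t': 6.12, 'y': np.float64(-139.82), 'x': np.float64(0.03), 'z': np.float64(219.12), 'Fy': np.float64(-1.13), 'Fx': np.float64(-0.5), 'Fz': np.
[... 422 characters left out ...]
': np.float64(-0.07), 'Fx': np.float64(-0.05), 'Fz': np.float64(0.33)}
{'t': 7.12, 'y': np.float64(-131.82), 'x': np.float64(0.03), 'z': np.float64(219.12), 'Fy': np.float64(0.81), 'Fx': np.float64(0.54), 'Fz': np.float64(-0.68)}
{'t': 7.37, 'y': np.float64(-129.83), 'x': np.float64(0.01), 'z': np.float64(219.11), 'Fy': np.float64(0.73), 'Fx': np.float64(0.03), 'Fz': np.float64(-0.1)}
{'t': 7.62, 'y': np.float64(-127.84), 'x': np.float64(0.01), 'z': np.float64(219.1), 'Fy': np.float64(0.3), 'Fx': np.float64(0.45), 'Fz': np.float64(-0.25)}
{'t': 7.87, 'y': np.float64(-125.81), 'x': np.float64(0.01), 'z': np.float64(219.1), 'Fy': np.float64(0.22), 'Fx': np.float64(0.09), 'Fz': np.float64(0.5)}
```

View pics/w2.png

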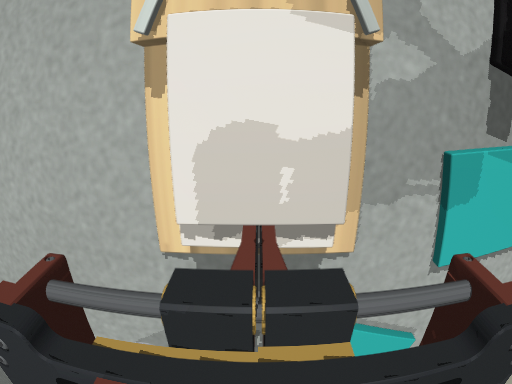

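The plaque is moving square: its leading edge is at row 10 over the bed, its rear edge is at row 222 against the fingers, and the plaque below has stayed put. I'll keep pushing.

```bash
python3 - <<'E'
from station import r
from h import *
z=.2191
for y in np.arange(-.120,-.024,.005):
    r.servo_line(P(y,z),speed=.04); d=rd(r)
    if abs(d["Fy"])>3.5: 
        print("high",d)
        if abs(d["Fy"])>7: break
print(rd(r))
s=r.snapshot("wrist");cv2.imwrite("pics/w3.png",s["frame"][:,:,::-1])
s=r.snapshot("scene");cv2.imwrite("pics/s3.png",cv2.resize(s["frame"][140:240,200:350,::-1],(750,500),interpolation=cv2.INTER_CUBIC))
E
```

```text
{'t': 13.44, 'y': np.float64(-24.71), 'x': np.float64(0.03), 'z': np.float64(219.15), 'Fy': np.float64(-0.52), 'Fx': np.float64(0.13), 'Fz': np.float64(-0.14)}
```

View pics/w3.png

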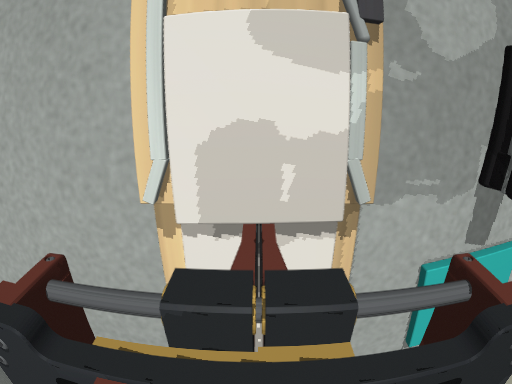

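The plaque is in the channel between the rails, square, with its leading corner just short of the jaw at (360,25). Next I'll go slowly, checking force at every step.

```bash
cat >> h.py <<'E'
def favg(r,n=4):
    v=[]
    for _ in range(n): r.wait(.02); v.append(rd(r))
    return {k:round(float(np.mean([d[k] for d in v])),2) for k in v[0]}
E
python3 - <<'E'
from station import r
from h import *
for y in np.arange(-.024,.0045,.001):
    r.servo_line(P(y,.2191),speed=.02); d=favg(r)
    print(round(y*1e3,1),*[d[k] for k in("t","y","x","z","Fy","Fx","Fz")])
    if abs(d["Fy"])>14: break
E
```

```text
-24.0 13.83 -24.02 0.01 219.13 -0.09 0.03 -0.16
-23.0 14.15 -23.03 -0.02 219.11 -0.67 -0.17 0.28
-22.0 14.46 -21.98 -0.03 219.09 -1.18 0.14 0.1
-21.0 14.79 -20.97 -0.02 219.1 -0.61 -0.62 0.7
-20.0 15.1 -19.95 0.02 219.13 -0.47 -0.18 -0.07
-19.0 15.42 -18.91 0.03 219.09 -0.88 0.01 0.0
-18.0 15.73 -17.91 0.03 219.1 -1.16 0.03 0.35
-17.0 16.05 -16.94 0.01 219.1 -0.33 -0.03 0.63
-16.0 16.37 -16.02 -0.01 219.11 -1.6 -0.09 0.51
-15.0 16.69 -15.19 -0.03 219.13 -3.7 -0.06 -0.07
-14.0 17.0 -14.38 -0.06 219.14 -5.17 -0.34 -0.21
-13.0 17.31 -13.69 -0.12 219.13 -6.82 -0.8 -0.49
-12.0 17.63 -12.79 -0.06 219.15 -6.34 -0.21 -0.12
-11.0 17.95 -11.74 0.06 219.23 -6.17 0.69 -0.7
-10.0 18.27 -10.62 0.12 219.24 -5.98 0.59 -1.25
-9.0 18.58 -9.66 0.1 219.22 -5.79 0.41 -1.18
-8.0 18.9 -8.69 0.08 219.24 -6.45 0.57 -0.76
-7.0 19.22 -7.72 0.05 219.21 -6.9 0.16 -0.72
-6.0 19.53 -6.74 0.04 219.19 -6.75 0.19 -0.51
-5.0 19.85 -5.76 0.03 219.17 -6.78 0.11 -0.09
-4.0 20.17 -4.76 0.0 219.19 -7.33 0.19 -0.27
-3.0 20.48 -3.77 -0.01 219.17 -6.49 -0.19 -0.47
-2.0 20.8 -2.77 -0.03 219.15 -7.06 -0.27 -0.21
-1.0 21.12 -1.81 -0.05 219.16 -7.25 -0.3 -0.16
0.0 21.44 -0.8 -0.06 219.14 -7.08 -0.76 -0.36
1.0 21.75 0.2 -0.08 219.15 -6.81 -0.4 -0.15
2.0 22.06 1.19 -0.11 219.14 -7.27 -0.93 -0.04
3.0 22.38 2.19 -0.12 219.15 -6.79 -0.81 -0.26
4.0 22.7 3.18 -0.13 219.14 -6.65 -1.0 -0.46
```

```bash
python3 - <<'E'
from station import r
from h import *
y=.004
while y<.016:
    y+=.0003 if y>.0065 else .0005
    r.servo_line(P(y,.2191),speed=.01); d=favg(r,6)
    print(round(y*1e3,1),*[d[k] for k in("t","y","x","z","Fy","Fx","Fz")])
    if d["Fy"]<-14.8: break
r.wait(.6); print(favg(r,6)); print(y)
s=r.snapshot("wrist");cv2.imwrite("pics/w4.png",s["frame"][:,:,::-1])
E
```

```text
4.5 23.03 3.59 -0.16 219.16 -7.6 -0.78 -0.11
5.0 23.39 4.06 -0.18 219.14 -7.53 -1.14 0.01
5.5 23.73 4.56 -0.18 219.15 -7.76 -1.22 0.31
6.0 24.08 5.07 -0.18 219.15 -7.8 -1.12 0.25
6.5 24.43 5.55 -0.2 219.14 -7.91 -1.2 0.12
6.8 24.78 5.81 -0.21 219.14 -7.81 -1.41 0.06
7.1 25.13 6.1 -0.22 219.14 -7.9 -1.66 0.1
7.4 25.48 6.41 -0.21 219.15 -7.88 -1.45 -0.02
7.7 25.83 6.71 -0.21 219.14 -7.71 -1.43 0.11
8.0 26.18 7.01 -0.22 219.15 -7.76 -1.41 0.46
8.3 26.53 7.3 -0.23 219.15 -7.65 -1.61 0.03
8.6 26.89 7.58 -0.23 219.15 -7.86 -1.33 0.06
8.9 27.23 7.73 -0.27 219.15 -8.82 -1.66 0.29
9.2 27.58 7.86 -0.31 219.16 -9.22 -2.18 0.17
9.5 27.93 7.99 -0.35 219.15 -10.04 -1.91 0.5
9.8 28.28 8.12 -0.4 219.17 -10.81 -2.48 0.26
10.1 28.63 8.26 -0.45 219.16 -11.6 -2.69 0.32
10.4 28.98 8.37 -0.49 219.17 -12.2 -2.9 0.55
10.7 29.33 8.5 -0.53 219.19 -13.26 -2.89 0.85
11.0 29.68 8.63 -0.58 219.18 -13.69 -3.06 0.48
11.3 30.03 8.76 -0.62 219.18 -14.4 -4.04 0.67
11.6 30.39 8.87 -0.67 219.2 -15.51 -3.81 0.61
{'t': 31.08, 'y': 8.88, 'x': -0.67, 'z': 219.19, 'Fy': -15.48, 'Fx': -3.73, 'Fz': 0.58}
0.011600000000000001
```

```bash
python3 - <<'E'
from station import r
from h import *
for y in (.0119,.0122,.0125): 
    r.servo_line(P(y,.2191),speed=.01); print(favg(r,6))
r.wait(.7); print(favg(r,6))
s=r.snapshot("wrist")
rc,st,c=plaque(s,proj(s,P(.08,.0425))[0],.0425); ctr=np.array(rc[0])/1e3-O
print(rc,"jig",ctr@X_,ctr@U)
cv2.imwrite("pics/w5.png",cv2.resize(s["frame"][:260,100:420,::-1],(736,598),interpolation=cv2.INTER_CUBIC))
E
```

```text
{'t': 31.48, 'y': 9.01, 'x': -0.71, 'z': 219.19, 'Fy': -16.18, 'Fx': -4.03, 'Fz': 0.79}
{'t': 31.83, 'y': 9.12, 'x': -0.75, 'z': 219.2, 'Fy': -16.59, 'Fx': -4.08, 'Fz': 0.27}
{'t': 32.18, 'y': 9.24, 'x': -0.79, 'z': 219.22, 'Fy': -17.34, 'Fx': -4.75, 'Fz': 0.45}
{'t': 32.98, 'y': 9.24, 'x': -0.79, 'z': 219.21, 'Fy': -17.29, 'Fx': -5.04, 'Fz': 0.8}
((556.0968627929688, 43.269500732421875), (110.54177856445312, 139.93629455566406), 7.511142253875732) jig -0.008549006703756728 0.06895571288136536
```

View pics/w5.png

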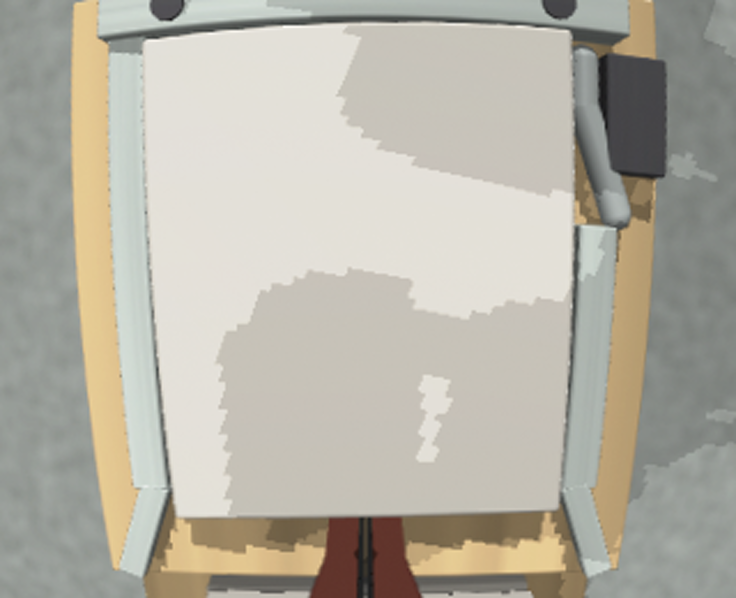

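```bash
python3 - <<'E'
from h import *
import pickle
im=cv2.imread("pics/w5.png")
from station import r
s=r.snapshot("wrist");pickle.dump(s,open("s5.pkl","wb"))
f=s["frame"][:,:,::-1]
a=cv2.resize(f[0:30,135:265],(780,180),interpolation=cv2.INTER_NEAREST);b=cv2.resize(f[0:30,255:385],(780,180),interpolation=cv2.INTER_NEAREST)
cv2.imwrite("pics/z.png",np.vstack([a,b]))
q=lambda p:(100+p[0]/2.3,p[1]/2.3)
c=plane(s,[q(p) for p in((143,42),(571,30),(559,508),(177,516))],.0425)-O
print(np.c_[c@X_,c@U].round(4))
for y in(.138,.14): print(proj(s,[P(y,.0425,x) for x in(-.05,0,.05)]).round(1).tolist())
E
```

```text
[[-0.052   0.1375]
 [ 0.0472  0.1399]
 [ 0.0496  0.0212]
 [-0.0496  0.0191]]
[[165.7, 17.0], [259.5, 11.4], [353.3, 16.8]]
[[165.8, 13.6], [259.5, 7.9], [353.2, 13.4]]
```

View pics/z.png

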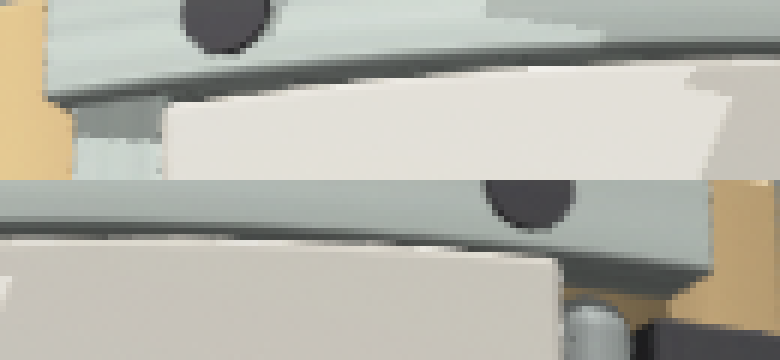

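The view shows the plaque about 1.2° askew: the right corner is on the stop, with a gap of about 2 mm at the left corner (163,100 in the zoom). I'll push again left of centre to square it up.

```bash
cat > push.py <<'E'
from station import r
from h import *
import sys,pickle
x=float(sys.argv[1]);lim=float(sys.argv[2])
r.servo_line(P(.000,.2191,rd(r)["x"]/1e3),speed=.05); r.servo_line(P(.000,.2191,x),speed=.06);r.servo_line(P(.0065,.2191,x),speed=.04);y=.0065
while y<.016:
    y+=.0004
    r.servo_line(P(y,.2191,x),speed=.015); d=favg(r,5)
    print(round(y*1e3,1),*[d[k] for k in("t","y","x","Fy","Fx","Fz")])
    if d["Fy"]<-lim: break
r.wait(.4); print(favg(r,5))
s=r.snapshot("wrist");pickle.dump(s,open("s6.pkl","wb"));f=s["frame"][:,:,::-1]
cv2.imwrite("pics/z6.png",np.vstack([cv2.resize(f[0:30,a:a+130],(780,180),interpolation=cv2.INTER_NEAREST) for a in(135,255)]+[cv2.resize(f[205:235,150:410],(780,90))]))
E
python3 push.py -.028 16
```

```text
6.9 34.73 6.89 -27.91 -0.78 0.14 0.17
7.3 35.07 7.09 -27.99 -2.26 0.66 -0.18
7.7 35.4 7.36 -28.08 -4.61 -0.15 -0.41
8.1 35.73 7.65 -28.22 -5.89 -1.1 -0.28
8.5 36.07 7.85 -28.3 -6.92 -2.02 0.03
8.9 36.4 8.05 -28.39 -7.71 -2.14 0.16
9.3 36.73 8.25 -28.46 -8.82 -2.56 0.56
9.7 37.07 8.44 -28.54 -9.75 -3.34 0.82
10.1 37.4 8.64 -28.62 -10.6 -3.74 0.73
10.5 37.73 8.84 -28.69 -11.43 -4.45 0.84
10.9 38.07 9.02 -28.76 -12.12 -4.59 0.92
11.3 38.4 9.22 -28.82 -13.26 -5.37 1.07
11.7 38.73 9.39 -28.88 -14.03 -5.43 0.83
12.1 39.07 9.58 -28.94 -15.27 -5.58 0.92
12.5 39.4 9.74 -28.98 -16.27 -5.92 1.18
{'t': 39.88, 'y': 9.73, 'x': -28.98, 'z': 219.16, 'Fy': -16.26, 'Fx': -5.29, 'Fz': 1.1}
```

View pics/z6.png

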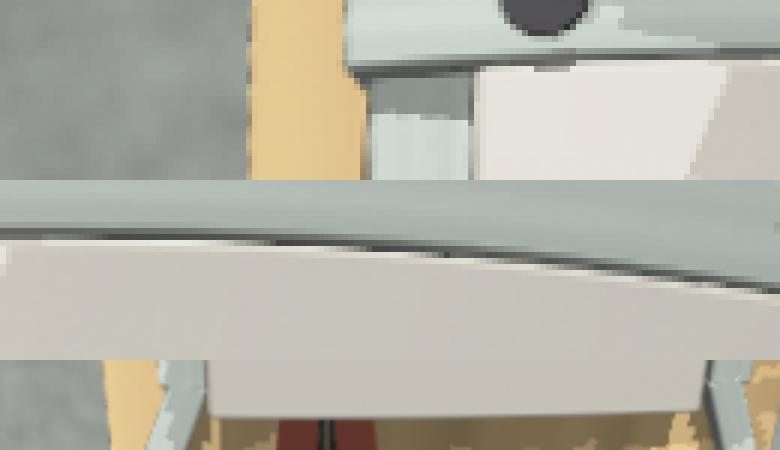

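The gap is now an even line of about 1 px along the stop, and the rear edge is level. I'll do one last press near the centre, then back away and check.

```bash
sed -i 's/y+=.0004/y+=.0006/' push.py; python3 push.py -.008 16.3 && python3 - <<'E'
from station import r
from h import *
r.servo_line(P(-.02,.2191,-.008),speed=.08); r.servo_line(P(-.03,.34,-.008),speed=.15); r.wait(.3)
print(rd(r)); s=r.snapshot("wrist")
f=s["frame"][:,:,::-1]; cv2.imwrite("pics/end.png",cv2.resize(f[:260,120:400],(646,600)))
E
```

```text
7.1 41.48 7.06 -8.04 0.43 0.09 0.23
7.7 41.81 7.7 -8.0 0.11 -0.34 0.05
8.3 42.14 8.24 -8.01 -0.89 -0.62 -0.16
8.9 42.48 8.47 -8.03 -4.31 -0.16 -0.41
9.5 42.81 8.69 -8.04 -6.49 0.07 -1.25
10.1 43.14 8.9 -8.07 -8.29 0.28 -0.87
10.7 43.48 9.12 -8.1 -10.19 -0.13 -1.09
11.3 43.81 9.35 -8.13 -11.92 -0.0 -0.93
11.9 44.14 9.56 -8.15 -13.25 -0.66 -0.81
12.5 44.48 9.78 -8.17 -15.29 -0.62 -1.52
13.1 44.81 9.99 -8.2 -16.87 -0.5 -1.76
{'t': 45.29, 'y': 9.99, 'x': -8.2, 'z': 219.46, 'Fy': -16.83, 'Fx': -0.46, 'Fz': -1.09}
{'t': 47.2, 'y': np.float64(-29.94), 'x': np.float64(-8.03), 'z': np.float64(339.2), 'Fy': np.float64(-0.35), 'Fx': np.float64(0.26), 'Fz': np.float64(0.1)}
```

View pics/end.png

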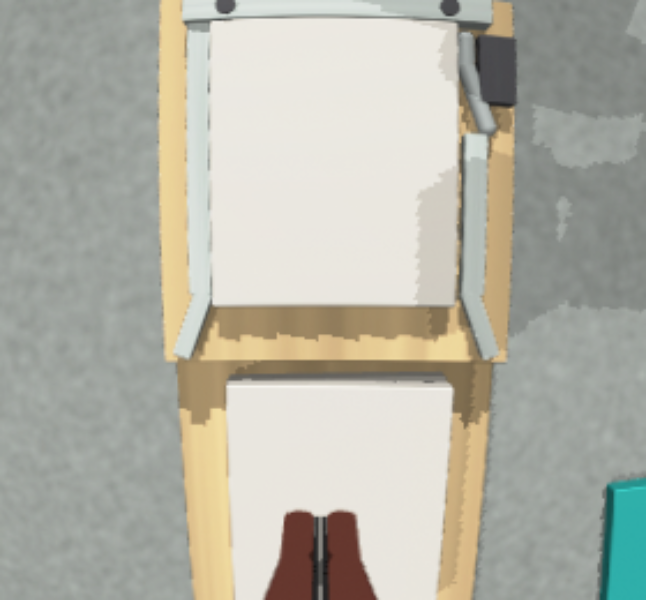

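The plaque lies square against the left rail and the stop, its front edge along row 20. The lower plaques are in place and the fingers are clear. I'm handing in.

```bash
python3 -c "
from station import r
print(r.hand_in())"
```

```text
the job is handed in; nothing more can be done
None
```

The top plaque is home against the end stop: it was pressed at about 17 N of push in all and then released, the lower plaques look unmoved in the last picture, and the job is handed in (no verdict was returned).

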